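# Mount the coral in its carrier and dock it for imaging

### The arm

A 7-joint arm with a two-finger parallel gripper is mounted at the origin on the work surface. World frame = base frame: x ahead of the robot, y to its left, z up, the work surface at z = 0. Lengths are in mm, angles in rad, forces in N, time in s.
With the tool pointing down it reaches from about 425 to 950 mm from the base axis. Payload 4.7 kg.
Tool frame: the origin (TCP) lies on the centre line of the jaws, within the pads' length; the fingertips stand 8 mm ahead of it and the grasp point (between the pads) lies 11 mm behind it (tips_ahead is the distance from the TCP to the fingertips, in mm); z points along the fingers, y is the line along which they close (so a half turn about z gives the same grasp; the last joint's range is limited). The gripper opens to 85 mm and grips with 20 to 120 N. Pads are 22 mm wide; open, the fingers measure 114 mm over their backs; the gripper's body (76 mm by 85 mm) begins 54 mm behind the grasp point. The pads swing forward as they close: fully open they stand 13 mm farther back than shut.
Start: joints at [-1.342, 0.469, -0.049, 1.532, 0.024, 1.141, -0.082], TCP at [172.052, 652.722, 239.335] pointing down, gripper open.
Joint ranges: [-2.59, 2.59], [-0.33, 1.99], [-1.39, 1.29], [0.1, 2.45], [-1.04, 4.18], [0.21, 1.99], [-2.66, 2.66]. Speed limits (rad/s): [2.57, 2.57, 3.14, 3.14, 3.14, 3.14, 3.14].

### API

Orientations are given as a unit quaternion [w, x, y, z].
In Python, from bench import state, read_camera, get_calibration, sign_off, tips_ahead gives the robot as it stands. The module is installed in compiled form; this text tells all that it offers.
- The arm moves only by the shell command python3 -m handwheel 'ROWS' [FORCE]. ROWS is JSON, a list that holds one entry, the list of rows, each a list of 7 numbers: the shift along the tool's x, y, z normalised to -1 to 1, where 1 is 8 cm, then the turn, a rotation vector about the tool's x, y, z normalised to -1 to 1, where 1 is pi/4 rad, then the closure, from -1 (fully open) to 1 (shut). In form: [[[dx, dy, dz, rx, ry, rz, hand], ...]]. A call has 1 to 20 rows; each row shifts and turns the commanded pose from where the row before left it, along the tool's axes as they then stand; what a row does not reach is not made up. A row lasts 1/10 s, in which the tool goes at most 50 mm and 8.59 degrees, less where a joint would pass 70% of its speed; a pose out of reach is approached as far as the arm can. A call with a number of a shift or a turn outside -1 to 1 is refused whole. A call with a gripper value outside its range is refused whole. The fingers move at their own pace and stop on an object; FORCE is the grip in N (left out, the last holds). Time passes only in rows, so rows that do not move let the fingers close. It gives the time, the measured TCP pose, the force, the opening and the grip force at its end, in the units of the state.
- state(): the state, without advancing time (a new reading comes with each control period).
- read_camera(name): name is "side" or "top" or "wrist"; returns the picture (480x640x3 uint8, red, green, blue); there is no depth.
- get_calibration(name): a dict with "fx", "fy", "cx", "cy" (pixels), "R" (3x3) and "t" (3): a world point X has camera coordinates R X + t; the wrist camera has in their place "hand_eye" (4x4, takes a point from camera to tool coordinates, whose origin is the TCP and whose axes are the flange's). Camera axes: x right, y down, z forward; pixel columns grow to the right and rows downward; lengths in mm; the calibration is good to about 2 mm. The wrist camera is an equidistant fisheye: a pixel r from the principal point sees the ray r / f radians off the axis. A picture is of the moment at which its call begins: read the wrist's pose just before it. get_calibration takes no time and is no camera call.
- sign_off(): hands the job in; it is judged then, once.
The state is a dict: "clock": time; "joint_positions": joint angles; "qd": joint speeds; "joint_efforts": joint torques, N m; "position": TCP position; "tcp_rot": TCP orientation; "force": force on the tool from outside, world axes, zero at the start; "moment": the same for the moment, N m; "width": finger opening in mm; "finger_force": force on a finger pad.
Only numpy, scipy, OpenCV 4.12 (cv2) and the standard library are available. Lean on these libraries where they do the work, as an engineer would, in place of code of your own. Each camera call takes 0.05 s, during which the arm holds its last target. There are 200 camera calls.

### The job

Stand the orange coral on its wooden stub in the round pocket of the white carrier and let go of it. Then pick up the carrier by its black upright grip with the coral aboard and lower it into the aluminium-framed nest on the imaging board (either way round), so that it lies flat on the nest's floor inside the frame, with the coral still standing in the pocket.

Things in the scene. Friction and masses are not known exactly. Their poses are not given: they have to be found in the camera images.
- coral: Orange knobbly coral glued on a round light-wood stub 36 mm across, 44 mm tall (57 mm with coral, 34 mm wide at most), 80 g, loose on the slate-blue board, whose top is 12 mm above the work surface. Origin: centre of the stub's underside, z up. Look-alike stubs carry a dark coiled fossil and a violet urchin. Grip the stub about 37 mm above its underside, keeping the tips clear of the carrier.
- carrier: Loose white plate 180 (x) by 70 (y) by 20 mm thick, 350 g, lying on the board. Origin: centre of its underside, z up, x along its length to the pocket end. At its middle stands a black upright grip, 28 mm (x) by 12 mm (y, the thickness to pinch), reaching 68 mm above the underside. At +x the round pocket, at -x a flat chart of coloured squares.
- pocket (a point): Centre of the floor of the carrier's round pocket (grey floor): 58 mm from the carrier's origin along its +x, 8 mm above its underside. The pocket is 50 mm in diameter and 12 mm deep, open to the plate's top.
- nest: Fixed shallow rectangular nest with a bright aluminium frame and black floor, on the imaging board. Outside 210 mm (x) by 100 mm (y), inside 194 by 84 mm, floor 6 mm thick, frame 16 mm tall over its underside (10 mm deep inside). Origin: centre of its underside, x along its length, z up.

How it is judged:
By the outcome, as a careful person would: the job done as asked, in the order asked, and still so for the second after the job is handed in, with the robot touching nothing.
It also fails if it takes over 64 s, if anything falls off the work surface, if the arm or the gripper's body presses on something with over 40 N, if the wrist force passes 120 N, or if a joint passes its speed limit or range.

## Working session

There is one attempt and no reset: what is moved stays moved. The work goes in short steps, Python scripts to look and compute and a shell command to move; the robot and the scene stay as the last step left them, time stands still between calls to the robot, and variables do not carry over. Pictures are saved under pics/ and viewed, at most 10 in all, crops included, and the job is handed in when it is done.

```bash
mkdir -p pics; python3 - <<'E'
from bench import *
import cv2,json
s=state();print(s)
for n in("top","side","wrist"):
    im=read_camera(n);cv2.imwrite(f"pics/{n}0.png",im[:,:,::-1]);c=get_calibration(n);print(n,c)
E
```

```text
{'clock': 0.0, 'joint_positions': array([-1.34192722,  0.46948571, -0.04859355,  1.53371595,  0.024088  ,
        1.1409934 , -0.08227536]), 'qd': array([ 0.00049504, -0.00249142,  0.0014049 , -0.00020221,  0.00139633,
       -0.00067983, -0.00029053]), 'joint_efforts': array([ 2.96556836e-04, -5.10305393e+01, -4.68503125e-02, -2.37714583e+01,
        1.07044962e-02,  7.65985722e-03,  6.37828190e-07]), 'position': array([171.91340297, 652.14216393, 238.2222305 ]), 'tcp_rot': array([-9.76937147e-05,  1.28502927e-01,  9.91708617e-01, -1.00388553e-03]), 'force': array([ 0.42243122,  0.93366305, -0.14105899]), 'moment': array([-0.03963321, -0.02395058,  0.02672077]), 'finger_force': 0.0, 'width': 85.1762818874666}
top {'fx': 498.7398491401037, 'fy': 498.7398491401037, 'cx': 320.24250124021427, 'cy': 242.71455352005108, 'R': array([[-0.01448731, -0.99988684,  0.0040532 ],
       [-0.99765861,  0.01418382, -0.06690375],
       [ 0.06683869, -0.00501297, -0.9977512 ]]), 't': array([  1.70877512, 537.77009172, 926.99494283])}
side {'fx': 445.2424196806541, 'fy': 445.2424196806541, 'cx': 321.62560332067517, 'cy': 236.23848743354438, 'R': array([[-0.90289651, -0.42931193, -0.02165995],
       [-0.19332529,  0.45055988, -0.87156246],
       [ 0.38393126, -0.78274329, -0.4898058 ]]), 't': array([514.53360458, 150.95351424, 536.92938818])}
wrist {'fx': 371.64829954431775, 'fy': 371.64829954431775, 'cx': 320.88484652638726, 'cy': 241.6696941129118, 'hand_eye': array([[-1.85596078e-04, -9.61025139e-01, -2.76460934e-01,
         6.97285626e+01],
       [ 9.99999660e-01, -4.00442766e-04,  7.20678856e-04,
        -1.22962518e-01],
       [-8.03297279e-04, -2.76460706e-01,  9.61024887e-01,
        -1.36001429e+02],
       [ 0.00000000e+00,  0.00000000e+00,  0.00000000e+00,
         1.00000000e+00]])}
```

View pics/top0.png

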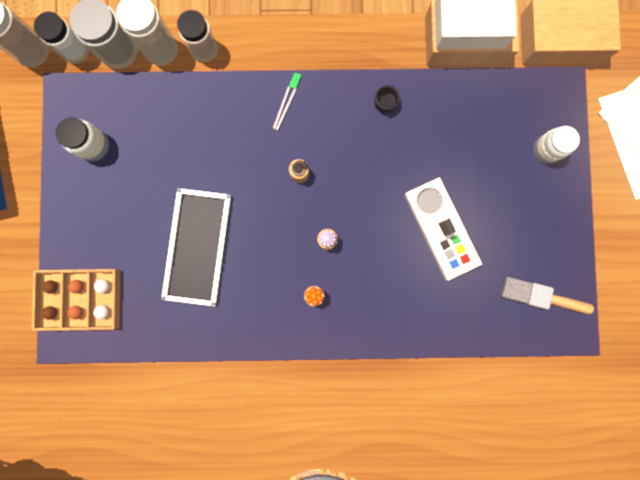

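View pics/side0.png

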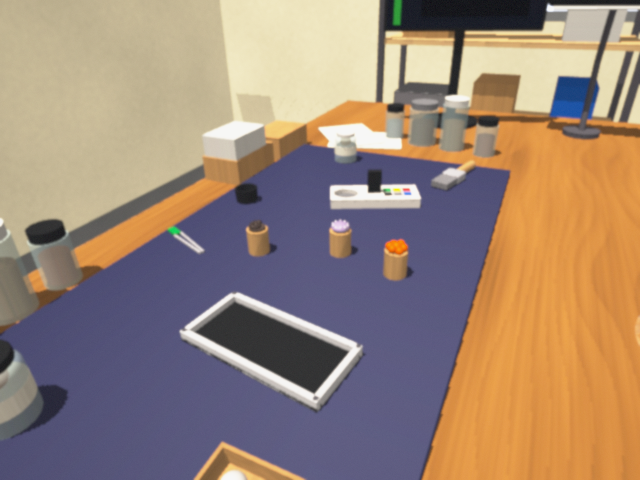

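The top view shows the coral at (314,296) and the carrier around (444,228), with its pocket at (430,200) and grip near (447,227). The nest is around (197,247). The side view confirms the layout, and the fossil and urchin stubs are near the coral.

```bash
cat > h.py <<'E'
from bench import *
import cv2,numpy as np
from scipy.spatial.transform import Rotation as Ro
def T():
    s=state();q=s['tcp_rot'];return s,Ro.from_quat([q[1],q[2],q[3],q[0]]).as_matrix(),s['position']
def cast(name,px,z,pose=None):
    c=get_calibration(name);px=np.atleast_2d(np.array(px,float))
    d=(px-[c['cx'],c['cy']])/c['fx']
    if name=='wrist':
        r=np.linalg.norm(d,axis=1)+1e-12
        d=np.c_[d*(np.sin(r)/r)[:,None],np.cos(r)]
        H=c['hand_eye'];s,R,p=pose;d=(R@H[:3,:3]@d.T).T;o=R@H[:3,3]+p
    else:
        d=np.c_[d,np.ones(len(d))]@c['R'];o=-c['R'].T@c['t']
    return o+d*((z-o[2])/d[:,2])[:,None]
def blobs(mask,n=5,amin=40):
    cs,_=cv2.findContours(mask.astype(np.uint8),cv2.RETR_EXTERNAL,cv2.CHAIN_APPROX_NONE)
    return [c[:,0,:] for c in sorted(cs,key=cv2.contourArea)[::-1][:n] if cv2.contourArea(c)>amin]
def rect(name,c,z,pose=None):
    w=cast(name,c,z,pose)[:,:2].astype(np.float32);(x,y),(a,b),_=r=cv2.minAreaRect(w)
    B=cv2.boxPoints(r);e=B[1]-B[0];f=B[2]-B[1];l=e if np.hypot(*e)>np.hypot(*f) else f
    return np.round([x,y,max(a,b),min(a,b),np.degrees(np.arctan2(l[1],l[0]))],1)
E
python3 - <<'E'
from h import *
im=cv2.imread('pics/top0.png');hsv=cv2.cvtColor(im,cv2.COLOR_BGR2HSV)
w=(hsv[...,1]<70)&(hsv[...,2]>150)
m=w.copy();m[:,:390]=0;m[:,490:]=0;m[:170]=0;m[290:]=0
b=blobs(m)[0];print('carrier',rect('top',b,32))
m=w.copy();m[:,:140]=0;m[:,250:]=0;m[:170]=0;m[320:]=0
print('nest',rect('top',blobs(m)[0],28))
m=(hsv[...,0]<20)&(hsv[...,1]>150)&(hsv[...,2]>150);m[:,:290]=0;m[:,345:]=0;m[:270]=0;m[320:]=0
b=blobs(m)[0];print('coral',cast('top',b.mean(0),55),cv2.minEnclosingCircle(b))
print('pocket',cast('top',[430,200],30)); print(cast('top',[[299,171],[327,239]],55))
s,R,p=T();print(R)
E
```

```text
carrier [ 560.6 -235.5  184.1   77.6   24.3]
nest [533.5 227.9 214.3 104.8  -7.9]
coral [[439.04895427   7.42365544  55.        ]] ((313.60870361328125, 295.86956787109375), 9.438484191894531)
pocket [[ 614.6085765  -213.79027931   30.        ]]
[[667.89788425  31.2994804   55.        ]
 [541.86640654 -18.22896566  55.        ]]
[[-9.66966082e-01  2.54904832e-01 -3.49688668e-04]
 [ 2.54905071e-01  9.66965013e-01 -1.43820937e-03]
 [-2.84698107e-05 -1.47983709e-03 -9.99998905e-01]]
```

```bash
python3 -m handwheel '[[[-0.413,-0.325,0,0,0,0,-1],[-0.413,-0.325,0,0,0,0,-1],[-0.413,-0.325,0,0,0,0,-1],[-0.413,-0.325,0,0,0,0,-1],[-0.413,-0.325,0,0,0,0,-1],[-0.413,-0.325,0,0,0,0,-1],[-0.413,-0.325,0,0,0,0,-1],[-0.413,-0.325,0,0,0,0,-1],[-0.413,-0.325,0,0,0,0,-1],[-0.188,-0.443,0,0,0,0,-1],[-0.188,-0.443,0,0,0,0,-1],[-0.188,-0.443,0,0,0,0,-1],[-0.188,-0.443,0,0,0,0,-1],[-0.188,-0.443,0,0,0,0,-1],[-0.188,-0.443,0,0,0,0,-1],[-0.188,-0.443,0,0,0,0,-1],[-0.188,-0.443,0,0,0,0,-1],[-0.188,-0.443,0,0,0,0,-1],[0,0,0,0,0,0,-1]]]' 
python3 -m handwheel '[[[0,0,0.065,0,0,0.184,-1],[0,0,0.065,0,0,0.184,-1],[0,0,0.065,0,0,0.184,-1],[0,0,0.065,0,0,0.184,-1],[0,0,0.065,0,0,0.184,-1],[0,0,0.065,0,0,0.184,-1],[0,0,0.065,0,0,0.184,-1],[0,0,0.065,0,0,0.184,-1],[0,0,0.065,0,0,0.184,-1],[0,0,0.065,0,0,0.184,-1],[0,0,0.065,0,0,0.184,-1],[0,0,0.065,0,0,0.184,-1],[0,0,0.065,0,0,0.184,-1],[0,0,0.065,0,0,0.184,-1],[0,0,0.065,0,0,0.184,-1],[0,0,0.065,0,0,0.184,-1],[0,0,0.065,0,0,0.184,-1],[0,0,0,0,0,0,-1],[0,0,0,0,0,0,-1]]]'
python3 - <<'E'
from h import *
P=T();s,R,p=P;im=read_camera('wrist')[:,:,::-1].copy();cv2.imwrite('pics/w1.png',im)
print(p,R[:,1],s['joint_positions'],tips_ahead)
hsv=cv2.cvtColor(im,cv2.COLOR_BGR2HSV)
m=(hsv[...,0]<22)&(hsv[...,1]>130)&(hsv[...,2]>120)
for b in blobs(m): 
    (c,r)=cv2.minEnclosingCircle(b);print(c,r,cast('wrist',c,60,P))
E
```

```text
clock: 2.05
position: [449.6, 2.3, 239.4]
tcp_rot: [0.0, 0.133, 0.991, -0.001]
force: [-0.1, -0.4, -0.2]
width: 85.5
finger_force: 0.0
clock: 3.95
position: [449.4, 8.3, 150.8]
tcp_rot: [-0.0, 0.977, 0.214, -0.0]
force: [-0.4, 0.2, 0.7]
width: 85.7
finger_force: 0.0
[449.41391883   8.34394813 150.82501935] [ 4.17810060e-01 -9.08534372e-01 -2.21854910e-04] [-0.65044286  0.2384977   0.62799359  2.17002928 -0.19728394  0.78747015
 -1.03562812] 8.0
(44.86982345581055, 343.0) 126.24311828613281 [[263.39567132 197.2273016   60.        ]]
(273.6470031738281, 386.5055236816406) 72.03913116455078 [[334.5047106   -4.95654392  60.        ]]
(128.64112854003906, 450.0429992675781) 38.677921295166016 [[177.17648366  94.35948386  60.        ]]
(509.3053894042969, 459.4304504394531) 34.73262023925781 [[ 324.65450205 -260.63336407   60.        ]]
(317.04901123046875, 261.15313720703125) 26.249393463134766 [[441.37391229   7.14632365  60.        ]]
```

View pics/w1.png

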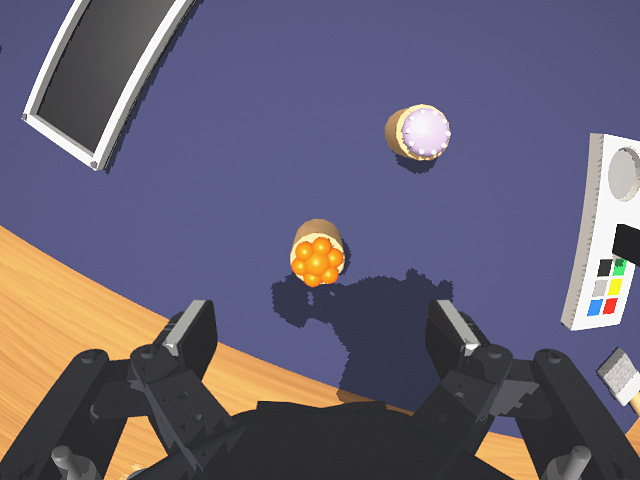

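The close view shows the orange coral at (317,261), between the open fingers. The urchin is well clear at (425,132).

```bash
python3 -m handwheel '[[[-0.114,-0.034,0,0,0,0,-1],[0,0,0.235,0,0,0,-1],[0,0,0.235,0,0,0,-1],[0,0,0.235,0,0,0,-1],[0,0,0.235,0,0,0,-1],[0,0,0.235,0,0,0,-1],[0,0,0.235,0,0,0,-1],[0,0,0,0,0,0,-1],[0,0,0,0,0,0,-1]]]' 
python3 -m handwheel '[[[0,0,0,0,0,0,1],[0,0,0,0,0,0,1],[0,0,0,0,0,0,1],[0,0,0,0,0,0,1],[0,0,0,0,0,0,1],[0,0,0,0,0,0,1],[0,0,0,0,0,0,1],[0,0,0,0,0,0,1]]]' 40
```

```text
clock: 4.9
position: [439.8, 6.2, 38.5]
tcp_rot: [-0.0, 0.977, 0.212, -0.0]
force: [0.3, -0.6, -0.5]
width: 85.0
finger_force: 0.0
clock: 5.7
position: [440.4, 6.6, 38.8]
tcp_rot: [-0.0, 0.977, 0.212, 0.0]
force: [-1.3, -0.3, 6.7]
width: 34.7
finger_force: 39.3
```

```bash
python3 -m handwheel '[[[0,0,-0.15,0,0,0,1],[0,0,-0.27,0,0,0,1],[0,0,-0.27,0,0,0,1],[0,0,-0.27,0,0,0,1],[0,0,-0.27,0,0,0,1],[0,0,-0.27,0,0,0,1],[0.01,0.25,0,0,0,0,1],[0.01,0.4,0,0,0,0,1],[0.01,0.5,0,0,0,0,1],[0.01,0.5,0,0,0,0,1],[0.01,0.5,0,0,0,0,1],[0.01,0.5,0,0,0,0,1],[0.01,0.4,0,0,0,0,1],[0.01,0.3,0,0,0,0,1],[0,0.02,0,0,0,0,1],[0,0,0,0,0,0,1],[0,0,0,0,0,0,1]]]' 
python3 - <<'E'
from h import *
P=T();s,R,p=P;im=read_camera('wrist')[:,:,::-1].copy();cv2.imwrite('pics/w2.png',im)
print(p,R,s['joint_positions'])
E
```

```text
clock: 7.4
position: [557.1, -234.9, 158.1]
tcp_rot: [-0.001, 0.977, 0.212, -0.0]
force: [-1.1, 0.1, -1.2]
width: 34.8
finger_force: 40.2
[ 557.09982486 -234.85364525  158.06361748] [[ 9.09715352e-01  4.15231677e-01 -7.95346481e-04]
 [ 4.15232407e-01 -9.09714368e-01  1.34813200e-03]
 [-1.63751008e-04 -1.55667001e-03 -9.99998775e-01]] [-0.14392954  0.49808606  0.65014655  1.81936255 -0.36518869  0.94772087
 -0.47766814]
```

View pics/w2.png

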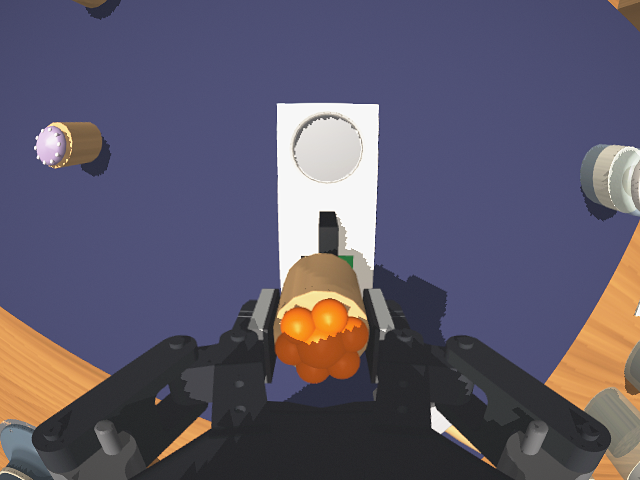

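The wrist view shows the coral held upright. The pocket rim is centred near (328,148), and the carrier's edges are nearly aligned with the tool.

```bash
python3 - <<'E'
from h import *
P=T();s,R,p=P;p=P[2]
w=cast('wrist',[[277,103],[379,104],[280,250],[377,250],[328,148],[294,148],[362,148]],32,P);print(np.round(w,1))
print('in tool',np.round((w-p)@R,1))
l=w[0]-w[2];r=w[1]-w[3];print([np.degrees(np.arctan2(v[1],v[0])) for v in (l,r)],np.degrees(np.arctan2(R[1,0],R[0,0])))
print('stub far bottom edge, tool',((cast('wrist',[[321,254]],132,P)-p)@R).round(1))
E
```

```text
[[ 631.4 -167.2   32. ]
 [ 660.5 -232.    32. ]
 [ 534.3 -211.8   32. ]
 [ 564.3 -277.3   32. ]
 [ 616.8 -212.9   32. ]
 [ 607.  -191.3   32. ]
 [ 626.9 -234.5   32. ]]
in tool [[ 95.5 -30.3 126.1]
 [ 95.1  40.7 126. ]
 [-11.3 -30.1 126.1]
 [-11.3  41.9 126. ]
 [ 63.2   5.2 126.1]
 [ 63.3 -18.6 126.1]
 [ 63.5  29.  126. ]]
[np.float64(24.645989280115245), np.float64(25.22182995815591)] 24.563242473482273
stub far bottom edge, tool [[18.1  0.3 26.1]]
```

```bash
python3 -m handwheel '[[[0.2,0.0155,0,0,0,0,1],[0.3,0.0155,0,0,0,0,1],[0.2,0.0155,0,0,0,0,1],[0.09,0.016,0,0,0,0,1],[0,0,0.25,0,0,0,1],[0,0,0.25,0,0,0,1],[0,0,0.25,0,0,0,1],[0,0,0.2,0,0,0,1],[0,0,0.12,0,0,0,1],[0,0,0.1,0,0,0,1],[0,0,0.1,0,0,0,1],[0,0,0.06,0,0,0,1],[0,0,0.03,0,0,0,1],[0,0,0,0,0,0,1],[0,0,0,0,0,0,1],[0,0,0,0,0,0,1]]]' 
python3 - <<'E'
from h import *
im=read_camera('side')[:,:,::-1];cv2.imwrite('pics/s1.png',cv2.resize(im[120:280,260:460],None,fx=3,fy=3))
E
```

```text
clock: 9.05
position: [617.4, -214.8, 49.7]
tcp_rot: [0.0, 0.977, 0.212, 0.0]
force: [0.1, -0.7, -1.0]
width: 34.8
finger_force: 40.2
```

View pics/s1.png

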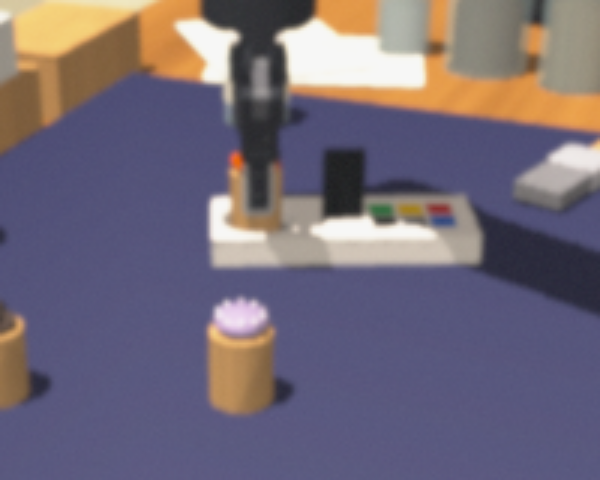

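The coral stands inside the pocket, at about crop position (255,205), clear of the rim. The pads sit above the plate.

```bash
python3 -m handwheel '[[[0,0,0.028,0,0,0,1],[0,0,0,0,0,0,1],[0,0,0,0,0,0,1],[0,0,0,0,0,0,0.2],[0,0,0,0,0,0,0],[0,0,0,0,0,0,-0.5],[0,0,0,0,0,0,-1],[0,0,0,0,0,0,-1],[0,0,0,0,0,0,-1],[0,0,0,0,0,0,-1],[0,0,-0.1,0,0,0,-1],[0,0,-0.25,0,0,0,-1],[0,0,-0.3,0,0,0,-1],[0,0,-0.3,0,0,0,-1],[0,0,-0.2,0,0,0,-1],[-0.25,0,0,0,0,0,-1],[-0.3,0,0,0,0,0,-1],[-0.2,0,0,0,0,0,-1],[0,0,0,0,0,0,-1],[0,0,0,0,0,0,-1]]]' 
python3 - <<'E'
from h import *
P=T();s,R,p=P;im=read_camera('wrist')[:,:,::-1].copy();cv2.imwrite('pics/w3.png',im)
print(p)
E
```

```text
clock: 11.1
position: [563.2, -239.2, 139.2]
tcp_rot: [-0.0, 0.977, 0.212, 0.0]
force: [-0.3, 0.1, -0.3]
width: 85.7
finger_force: 0.0
[ 563.18144907 -239.24986902  139.2043423 ]
```

View pics/w3.png

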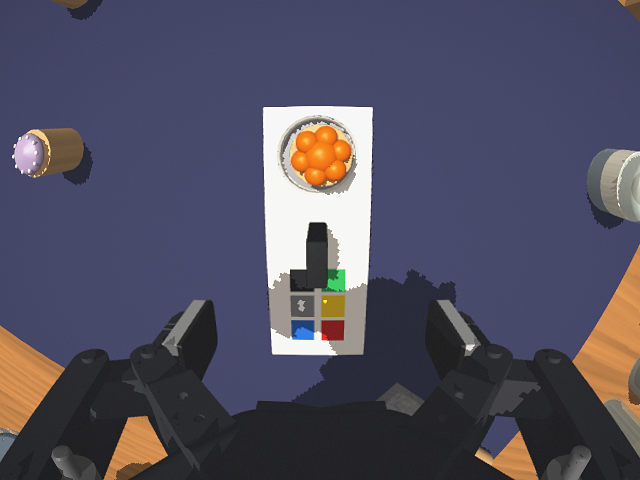

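The coral stands in the pocket at (318,155). The grip's top spans about (306–328, 243–288), and the plate's corners are (263,107), (373,107), (273,354) and (364,354).

```bash
python3 - <<'E'
from h import *
P=T();s,R,p=P
f=lambda px,z:((cast('wrist',px,z,P)-p)@R).round(1)[:,:2]
c=f([[263,107],[373,107],[273,354],[364,354]],32);print(c,c.mean(0))
e=c[:2].mean(0)-c[2:].mean(0);print('axis err deg',np.degrees(np.arctan2(e[1],e[0])))
g=f([[306,243],[328,243],[307,288],[328,288]],80);print(g,g.mean(0))
print('coral',f([[319,156]],72))
E
```

```text
[[ 91.3 -37.2]
 [ 91.2  33.9]
 [-90.1 -37. ]
 [-89.9  33.6]] [ 0.625 -1.675]
axis err deg 0.01580573187853199
[[ 13.7  -7.9]
 [ 13.7   4.1]
 [-13.   -7.7]
 [-13.    4.3]] [ 0.35 -1.8 ]
coral [[60.5 -0.8]]
```

```bash
python3 -m handwheel '[[[0.006,-0.022,0.15,0,0,0,-1],[0,0,0.25,0,0,0,-1],[0,0,0.25,0,0,0,-1],[0,0,0.22,0,0,0,-1],[0,0,0.15,0,0,0,-1],[0,0,0.08,0,0,0,-1],[0,0,0,0,0,0,-1],[0,0,0,0,0,0,-1],[0,0,0,0,0,0,0],[0,0,0,0,0,0,0.4],[0,0,0,0,0,0,1],[0,0,0,0,0,0,1],[0,0,0,0,0,0,1],[0,0,0,0,0,0,1],[0,0,0,0,0,0,1],[0,0,0,0,0,0,1],[0,0,0,0,0,0,1],[0,0,0,0,0,0,1],[0,0,0,0,0,0,1]]]' 80
python3 -m handwheel '[[[0,0,-0.03,0,0,0,1],[0,0,-0.07,0,0,0,1],[0,0,-0.12,0,0,0,1],[0,0,-0.2,0,0,0,1],[0,0,-0.25,0,0,0,1],[0,0,-0.25,0,0,0,1],[0,0,-0.15,0,0,0,1],[0,0,-0.08,0,0,0,1],[0,0,-0.04,0,0,0,1],[0,0,0,0,0,0,1],[0,0,0,0,0,0,1],[0,0,0,0,0,0,1]]]'
python3 - <<'E'
from h import *
P=T();s,R,p=P;print(p,R,s['joint_positions'])
im=read_camera('wrist')[:,:,::-1];cv2.imwrite('pics/w4.png',im)
E
```

```text
clock: 13.05
position: [562.3, -237.6, 51.2]
tcp_rot: [-0.0, 0.977, 0.212, 0.0]
force: [-0.8, 1.5, 3.8]
width: 11.1
finger_force: 78.9
clock: 14.25
position: [561.8, -237.5, 145.4]
tcp_rot: [-0.0, 0.977, 0.212, -0.001]
force: [-1.4, 0.0, -4.7]
width: 11.5
finger_force: 77.9
[ 561.77491714 -237.49633825  145.35907821] [[ 9.10198860e-01  4.14168379e-01 -1.60917193e-03]
 [ 4.14169607e-01 -9.10199581e-01  5.08881417e-04]
 [-1.25390502e-03 -1.12965339e-03 -9.99998576e-01]] [-0.13310633  0.52217623  0.6422241   1.81658481 -0.38130494  0.93100671
 -0.46620986]
```

View pics/w4.png

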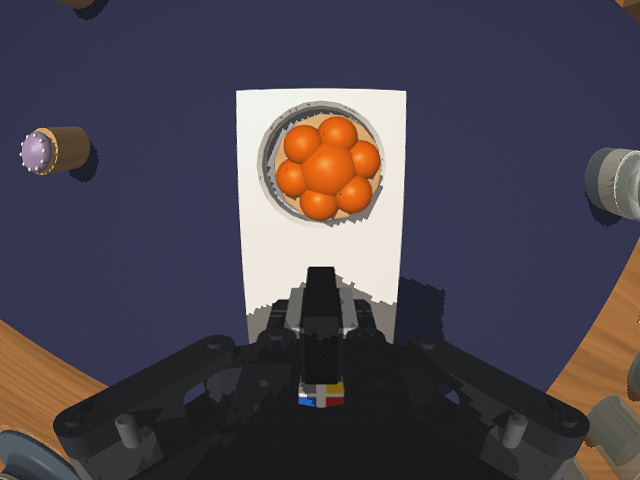

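The carrier hangs level, and the coral is still seated in the pocket at (328,168).

```bash
python3 -m handwheel '[[[0.035,-0.1,0,0,0,0,1],[0.07,-0.2,0,0,0,0,1],[0.105,-0.3,0,0,0,0,1],[0.14,-0.4,0,0,0,0,1],[0.158,-0.45,0,0,0,0,1],[0.158,-0.45,0,0,0,0,1],[0.158,-0.45,0,0,0,0,1],[0.158,-0.45,0,0,0,0,1],[0.14,-0.4,0,0,0,0,1],[0.105,-0.3,0,0,0,0,1],[0.07,-0.2,0,0,0,0,1],[0.042,-0.12,0,0,0,0,1],[0.021,-0.06,0,0,0,0,1],[0,0,0,0,0,0,1]]]'
python3 -m handwheel '[[[0,0,0,0,0,0.03,1],[0,0,0,0,0,0.07,1],[0,0,0,0,0,0.1,1],[0,0,0,0,0,0.12,1],[0,0,0,0,0,0.12,1],[0,0,0,0,0,0.12,1],[0,0,0,0,0,0.08,1],[0,0,0,0,0,0.05,1],[0,0,0,0,0,0.03,1],[0,0,0,0,0,0,1],[0,0,0,0,0,0,1],[0,0,0,0,0,0,1]]]'
python3 - <<'E'
from h import *
P=T();s,R,p=P;print(p,R,s['joint_positions'])
im=read_camera('wrist')[:,:,::-1];cv2.imwrite('pics/w5.png',im)
E
```

```text
clock: 15.7
position: [532.6, 90.0, 146.2]
tcp_rot: [0.0, 0.977, 0.212, -0.0]
force: [-0.6, -0.3, -4.1]
width: 11.3
finger_force: 78.0
clock: 16.9
position: [532.7, 89.6, 146.3]
tcp_rot: [-0.0, 0.998, -0.069, -0.0]
force: [-0.0, 1.1, -3.5]
width: 10.8
finger_force: 78.1
[532.74662013  89.61977849 146.27605696] [[ 9.90414251e-01 -1.38128967e-01 -2.86840831e-06]
 [-1.38128966e-01 -9.90414242e-01  1.36337232e-04]
 [-2.16730334e-05 -1.34634127e-04 -9.99999991e-01]] [-0.84777078  0.44297955  0.786951    1.98423224 -0.40636312  0.87619017
 -1.55209215]
```

View pics/w5.png

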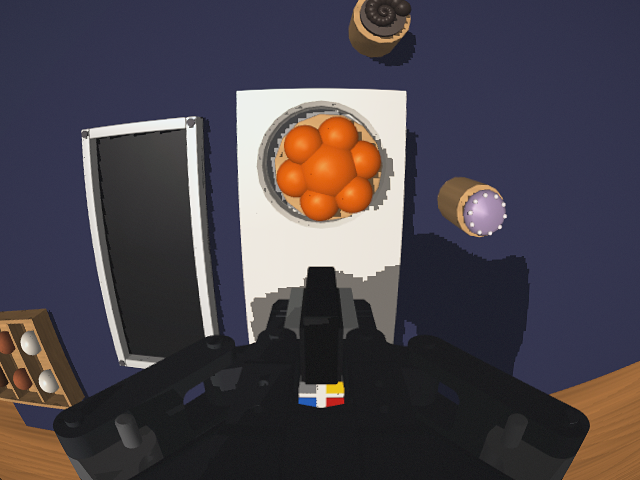

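The nest frame is in view. Its top corners are near (82,130), (201,117) and (120,366), and the fourth is hidden by the gripper. The coral is still standing.

```bash
python3 - <<'E'
from h import *
P=T();s,R,p=P
w=cast('wrist',[[82,131],[201,117],[121,366]],28,P);a,b,c=w
print(w.round(1),np.linalg.norm(a-b),np.linalg.norm(a-c))
ctr=(b+c)/2;l=a-c;k=b-a
print('ctr',ctr,'ang long',np.degrees(np.arctan2(l[1],l[0])),'short',np.degrees(np.arctan2(k[1],k[0]))+90)
print('tool shift to ctr',((ctr-p)@R).round(1), 'tool ang',np.degrees(np.arctan2(R[1,0],R[0,0])))
q=np.array([533.5,227.9,28]);print(((q-p)@R).round(1))
# refined top: black floor
im=cv2.imread('pics/top0.png');g=im.max(2);m=(g<75)&(im[...,0].astype(int)-im[...,2]<20);m[:,:160]=0;m[:,235:]=0;m[:185]=0;m[310:]=0
print([rect('top',x,20) for x in blobs(m,2)])
E
```

```text
[[645.  262.4  28. ]
 [631.2 160.3  28. ]
 [436.7 290.9  28. ]] 103.07661157198994 210.32383872112584
ctr [533.92478938 225.61608914  28.        ] ang long -7.792669537720899 short -7.717123530242887
tool shift to ctr [ -17.6 -134.7  118.3] tool ang -7.9322334093904505
[ -18.3 -137.   118.3]
[]
```

```bash
python3 -m handwheel '[[[-0.013,-0.1,0,0,0,0,1],[-0.026,-0.2,0,0,0,0,1],[-0.039,-0.3,0,0,0,0,1],[-0.046,-0.35,0,0,0,0,1],[-0.039,-0.3,0,0,0,0,1],[-0.029,-0.22,0,0,0,0,1],[-0.017,-0.13,0,0,0,0,1],[-0.009,-0.07,0,0,0,0,1],[-0.004,-0.03,0,0,0,0,1],[0,0,0.08,0,0,0,1],[0,0,0.16,0,0,0,1],[0,0,0.22,0,0,0,1],[0,0,0.2,0,0,0,1],[0,0,0.12,0,0,0,1],[0,0,0.06,0,0,0,1],[0,0,0.03,0,0,0,1],[0,0,0,0,0,0,1],[0,0,0,0,0,0,1],[0,0,0,0,0,0,1]]]'
python3 - <<'E'
from h import *
P=T();s,R,p=P;print(p)
im=read_camera('wrist')[:,:,::-1];im2=read_camera('side')[:,:,::-1]
a=cv2.resize(im[60:360,200:440],(384,480));b=cv2.resize(im2[240:420,160:380],(416,340))
o=np.zeros((480,800,3),np.uint8);o[:,:384]=a;o[:340,384:]=b;cv2.imwrite('pics/w6.png',o)
E
```

```text
clock: 18.85
position: [534.3, 227.2, 77.2]
tcp_rot: [-0.0, 0.998, -0.069, 0.0]
force: [-1.0, -0.9, -4.2]
width: 11.4
finger_force: 78.2
[534.29857225 227.19164948  77.24612236]
```

View pics/w6.png

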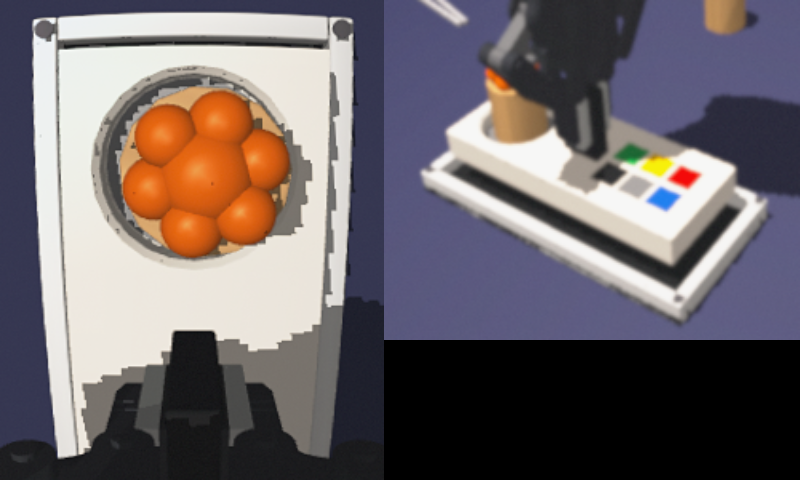

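The carrier sits centred inside the frame, about 20 mm above the floor. I'll lower it slowly.

```bash
python3 -m handwheel '[[[0,0,0.06,0,0,0,1],[0,0,0.07,0,0,0,1],[0,0,0.05,0,0,0,1],[0,0,0.03,0,0,0,1],[0,0,0.02,0,0,0,1],[0,0,0.01,0,0,0,1],[0,0,0,0,0,0,1],[0,0,0,0,0,0,1],[0,0,0,0,0,0,1]]]'
```

```text
clock: 19.85
position: [534.0, 227.0, 57.6]
tcp_rot: [-0.0, 0.998, -0.069, 0.0]
force: [-0.7, 0.0, -4.0]
width: 10.9
finger_force: 78.4
```

Not in contact yet, so I'll go down 1 mm at a time.

```bash
python3 -m handwheel '[[[0,0,0.012,0,0,0,1],[0,0,0,0,0,0,1],[0,0,0,0,0,0,1]]]'; python3 -m handwheel '[[[0,0,0.008,0,0,0,1],[0,0,0,0,0,0,1],[0,0,0,0,0,0,1]]]'
```

```text
clock: 20.15
position: [534.1, 227.1, 57.2]
tcp_rot: [-0.0, 0.998, -0.069, 0.0]
force: [-2.7, 0.1, 4.6]
width: 11.1
finger_force: 79.5
clock: 20.45
position: [534.0, 227.2, 57.1]
tcp_rot: [-0.001, 0.998, -0.069, -0.0]
force: [-5.8, -1.4, 10.5]
width: 11.2
finger_force: 80.6
```

The carrier is on the floor. Next I release and retreat straight up.

```bash
python3 -m handwheel '[[[0,0,0,0,0,0,0.5],[0,0,0,0,0,0,0],[0,0,0,0,0,0,-0.5],[0,0,0,0,0,0,-1],[0,0,0,0,0,0,-1],[0,0,0,0,0,0,-1],[0,0,0,0,0,0,-1],[0,0,0,0,0,0,-1],[0,0,-0.1,0,0,0,-1],[0,0,-0.25,0,0,0,-1],[0,0,-0.3,0,0,0,-1],[0,0,-0.3,0,0,0,-1],[0,0,-0.3,0,0,0,-1],[0,0,-0.2,0,0,0,-1],[0,0,0,0,0,0,-1],[0,0,0,0,0,0,-1],[0,0,0,0,0,0,-1]]]'
python3 - <<'E'
from h import *
im=read_camera('wrist')[:,:,::-1];im2=read_camera('side')[:,:,::-1]
a=cv2.resize(im[60:420,180:460],(384,494))[:480];b=cv2.resize(im2[240:420,160:380],(416,340))
o=np.zeros((480,800,3),np.uint8);o[:,:384]=a;o[:340,384:]=b;cv2.imwrite('pics/w7.png',o)
E
```

```text
clock: 22.15
position: [533.0, 226.9, 170.6]
tcp_rot: [0.001, 0.998, -0.069, -0.001]
force: [-0.5, -0.2, 0.4]
width: 85.4
finger_force: 0.0
```

View pics/w7.png

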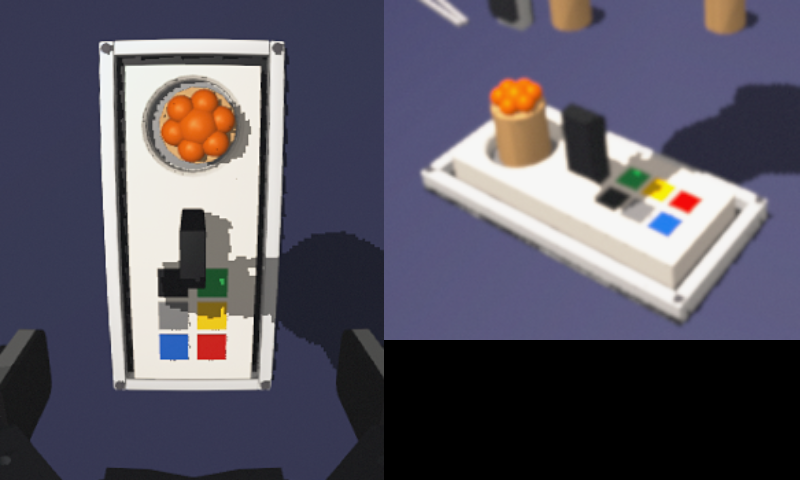

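The carrier lies flat inside the frame with a gap on every side. The coral stands in the pocket, and the gripper is clear.

```bash
python3 -c "from bench import *; print(sign_off())"
```

```text
the job is handed in; nothing more can be done
None
```

The coral stands in the carrier's pocket, the carrier lies flat inside the nest, the gripper is clear, and I handed the job in at about 22 s of the allowed 64 s.

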